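Put the ski wax kit back into its fitted nests

TASK

The waxing is done, so put the kit away: set the wide wax puck, the small tin, the square wax block and the long cork each into the wooden nest whose outline matches it in shape and size, lying flat on the nest's floor inside the rim and the same way up as it is now. Leave the iron weight and the small glass bottle where they stand.

Things in the scene. Friction and masses are not known exactly. Their poses are not given: they have to be found in the camera images.
- puck: round violet wax puck, 60 mm diameter, 30 mm high, with a shallow dish in its top. Stands on the counter. Origin: centre of its underside, z up along its axis
- tin: small round bare-metal tin, 40 mm diameter, 40 mm high, lid on top. Stands on the counter. Origin: centre of its underside, z up along its axis
- block: square block of cream-coloured wax, 46 x 46 mm, 32 mm high. Origin: centre of its underside, x and y square to its sides, z up
- cork: long rectangular cork, 100 mm long (its x) by 44 mm wide (its y), 40 mm high. Origin: centre of its underside, z up
- wide_nest: wide round wooden nest for the puck: recess 76 mm in diameter, 92 mm over the rim, fixed to the counter, it does not move. Floor 3 mm and rim top 8 mm above the counter, rim 8 mm thick. Origin: centre of its underside, on the counter
- small_nest: small round wooden nest for the tin: recess 56 mm in diameter, 72 mm over the rim, fixed to the counter, it does not move. Floor 3 mm and rim top 8 mm above the counter, rim 8 mm thick. Origin: centre of its underside, on the counter
- square_nest: square wooden nest for the square block: recess 62 x 62 mm, 78 mm over the rim, x and y square to its sides, fixed to the counter, it does not move. Floor 3 mm and rim top 8 mm above the counter, rim 8 mm thick. Origin: centre of its underside, on the counter
- long_nest: long wooden nest for the cork: recess 116 mm (its x) by 60 mm (its y), 132 x 76 mm over the rim, fixed to the counter, it does not move. Floor 3 mm and rim top 8 mm above the counter, rim 8 mm thick. Origin: centre of its underside, on the counter
- weight: bystander: loose small dark iron weight with a knob on top, 40 mm diameter, 45 mm high, standing among the things. Origin: centre of its underside
- bottle: bystander: loose small amber glass bottle with a narrow neck and black cap, 36 mm diameter, 65 mm high, standing among the things. Origin: centre of its underside
Mind the look-alikes: they are no part of the job. Leave any red look-alike of the block alone.

How it is judged (in metres and radians):
At the end, for the whole second after the job is handed in: Each thing lies flat in its own nest: underside less than 5.5 mm above the nest's underside (that is on the floor, not on the rim), upright within 0.06 rad, centre within 10 mm of the nest's centre (puck, tin) or 13 mm (block, cork), released and at rest (horizontal distance between puck and wide_nest below 0.01 m and z of puck in the frame of wide_nest below 0.0055 m and angle between each of puck, tin, block, cork's own z axis and vertical below 0.06 rad and linear speed of each of puck, tin, block, cork below 0.02 m/s and angular speed of each of puck, tin, block, cork below 0.2 rad/s and horizontal distance between tin and small_nest below 0.01 m and z of tin in the frame of small_nest below 0.0055 m and horizontal distance between block and square_nest below 0.013 m and z of block in the frame of square_nest below 0.0055 m and horizontal distance between cork and long_nest below 0.013 m and z of cork in the frame of long_nest below 0.0055 m); the robot touches nothing.
It fails at once if the iron weight is pushed or lifted more than 25 mm from its place (distance of weight from where it was at the start of the episode above 0.025 m).
It fails at once if the glass bottle is pushed or lifted more than 25 mm from its place (distance of bottle from where it was at the start of the episode above 0.025 m).
It also fails if it takes over 112 s, if anything falls off the work surface, if the arm or the gripper's body presses on something with over 40 N, if the wrist force passes 120 N, or if a joint passes its speed limit or range.

ROBOT

A 6-joint arm with a two-finger parallel gripper is mounted at the origin on the work surface. World frame = base frame: x ahead of the robot, y to its left, z up, the work surface at z = 0. Lengths are in mm, angles in rad, forces in N, time in s.
With the tool pointing down it reaches from about 275 to 1000 mm from the base axis. Payload 8.4 kg.
Tool frame: the origin (TCP) lies on the centre line of the jaws, within the pads' length; the fingertips stand 25 mm ahead of it and the grasp point (between the pads) lies 6 mm ahead of it; z points along the fingers, y is the line along which they close (so a half turn about z gives the same grasp; the last joint's range is limited). The gripper opens to 85 mm and grips with 20 to 120 N. Pads are 22 mm wide; open, the fingers measure 114 mm over their backs; the gripper's body (76 mm by 85 mm) begins 54 mm behind the grasp point. The pads swing forward as they close: fully open they stand 13 mm farther back than shut.
Start: joints at [1.346, 0.353, 1.633, -0, 1.155, -0.002], TCP at [138.099, 609.555, 256.281] pointing down, gripper open.
Joint ranges: [-2.63, 2.63], [-0.92, 2.1], [0.06, 2.66], [-1.3, 4.44], [0, 2.69], [-3.02, 3.02]. Speed limits (rad/s): [2.22, 2.22, 2.79, 3.14, 3.14, 3.14].

INTERFACE

Orientations are given as [roll, pitch, yaw] about the fixed x, y, z axes, in that order (R = Rz(yaw) Ry(pitch) Rx(roll)).
In Python, from rig import r gives the robot as it stands.
- The arm moves only by the shell command python3 -m jog 'ROWS' [FORCE]. ROWS is JSON, a list of rows, each a list of 3 entries, a list of its own where there are three numbers: the turn, a rotation vector about the tool's x, y, z in rad, then the shift along the tool's x, y, z in m, then the opening, from -1 (shut) to 1 (fully open). In form: [[[rx, ry, rz], [x, y, z], gripper], ...]. A call has 1 to 12 rows; each row shifts and turns the commanded pose from where the row before left it, along the tool's axes as they then stand; what a row does not reach is not made up. A row lasts 1/10 s, in which the tool goes at most 50 mm and 8.59 degrees, less where a joint would pass 70% of its speed; a pose out of reach is approached as far as the arm can. A call with a gripper value outside its range is refused whole. The fingers move at their own pace and stop on an object; FORCE is the grip in N (left out, the last holds). Time passes only in rows, so rows that do not move let the fingers close. It gives the time, the measured TCP pose, the force, the opening and the grip force at its end, in the units of the state.
- r.sense(): the state, without advancing time (a new reading comes with each control period).
- r.grab_frame(name): name is "scene" or "top" or "wrist"; returns the picture (400x640x3 uint8, red, green, blue); there is no depth.
- r.camera_params(name): a dict with "fx", "fy", "cx", "cy" (pixels), "k1" (the pictures are not rectified: a ray, as slopes to the right and down, at radius r is drawn at 1 + k1 r^2 times it, then the intrinsics apply), "rvec" (rotation vector, rad) and "tvec" (3), from world to camera coordinates, as OpenCV has them; the wrist camera has in their place "hand_eye" (4x4, takes a point from camera to tool coordinates, whose origin is the TCP and whose axes are the flange's). Camera axes: x right, y down, z forward; pixel columns grow to the right and rows downward; lengths in mm; the calibration is good to about 2 mm. A picture is of the moment at which its call begins: read the wrist's pose just before it. camera_params takes no time and is no camera call.
- r.sign_off(): hands the job in; it is judged then, once.
The state is a dict: "clock": time; "qpos": joint angles; "qvel": joint speeds; "joint_efforts": joint torques, N m; "eef_pos": TCP position; "tcp_rot": TCP orientation; "contact_force": force on the tool from outside, world axes, zero at the start; "wrist_torque": the same for the moment, N m; "opening": opening from 0.0 (shut) to 1.0 (fully open); "grasp_force": force on a finger pad.
Only numpy, scipy, OpenCV 4.12 (cv2) and the standard library are available. Lean on these libraries where they do the work, as an engineer would, in place of code of your own. Each camera call takes 0.05 s, during which the arm holds its last target. There are 200 camera calls.

## Working session

There is one attempt and no reset: what is moved stays moved. The work goes in short steps, Python scripts to look and compute and a shell command to move; the robot and the scene stay as the last step left them, time stands still between calls to the robot, and variables do not carry over. Pictures are saved under pics/ and viewed, at most 14 in all, crops included, and the job is handed in when it is done.

```bash
mkdir -p pics; ls; python3 - <<'E'
from rig import r
import cv2
print(r.sense())
for n in ("top","scene"):
    im=r.grab_frame(n); cv2.imwrite(f"pics/{n}0.png",im[:,:,::-1]); print(r.camera_params(n))
print(r.camera_params("wrist"))
E
```

```text
pics
{'clock': 0.0, 'qpos': array([ 1.34558791e+00,  3.53645029e-01,  1.63413272e+00, -2.42277615e-05,
        1.15516519e+00, -2.39744479e-03]), 'qvel': array([-1.35699595e-03,  4.49062102e-04, -5.75462634e-04, -1.21433961e-03,
        4.00769039e-05,  7.34293705e-04]), 'joint_efforts': array([ 8.11595019e-04, -6.05266070e+01, -3.42067623e+01,  1.63537861e-04,
        9.59754456e-03, -1.76651815e-05]), 'eef_pos': array([138.01689088, 609.13026138, 255.56419571]), 'tcp_rot': array([-3.14024232e+00,  1.89145294e-05,  2.91879149e+00]), 'contact_force': array([ 0.21829666,  0.49538977, -0.40375487]), 'wrist_torque': array([ 0.02274686, -0.00559521,  0.00199909]), 'grasp_force': 0.0, 'opening': 1.0015337303425462}
{'fx': 386.10977210441985, 'fy': 386.10977210441985, 'cx': 321.7009658094658, 'cy': 201.51697945786827, 'k1': -0.05376107793917105, 'rvec': array([ 2.17434997, -2.15720779,  0.08395008]), 'tvec': array([  -9.10343498,  498.31792028, 1150.46234046])}
{'fx': 413.564296093943, 'fy': 413.564296093943, 'cx': 328.361641271017, 'cy': 201.40398266195967, 'k1': 0.02972678696301051, 'rvec': array([ 0.69010128,  2.55932046, -1.2646392 ]), 'tvec': array([ 439.31909614, -133.07984172, 1314.35040935])}
{'fx': 348.1581637383849, 'fy': 348.1581637383849, 'cx': 319.6097659246109, 'cy': 201.7259041356753, 'k1': -0.008028627137798595, 'hand_eye': array([[ 6.55124416e-04, -9.46719504e-01, -3.22058615e-01,
         8.32262620e+01],
       [ 9.99999617e-01,  4.33449084e-04,  7.60015266e-04,
         2.64564725e-01],
       [-5.79925264e-04, -3.22058990e-01,  9.46719426e-01,
        -1.17003496e+02],
       [ 0.00000000e+00,  0.00000000e+00,  0.00000000e+00,
         1.00000000e+00]])}
```

View pics/top0.png

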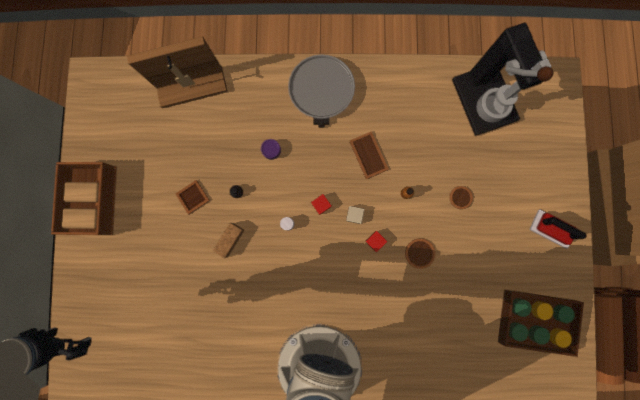

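View pics/scene0.png

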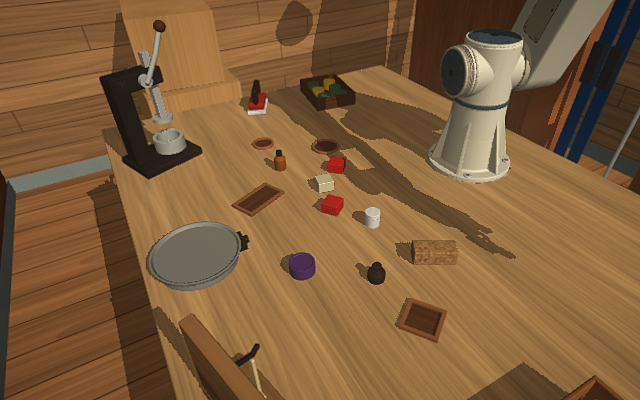

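Top view: puck (271,149), tin (287,224), cork (229,240), wide nest (420,253), small nest (461,197), square nest (193,197), long nest (370,155), weight (236,191), bottle (407,192). 
Block candidates: cream (355,214), red (321,204), and red (376,241). The cream one fits, since the red ones are the look-alikes. I'll confirm it in a crop and measure.

```bash
cat > h.py <<'E'
import numpy as np, cv2, sys
from rig import r
from scipy.spatial.transform import Rotation as R
def cam(name, st=None):
    p=r.camera_params(name)
    if name=="wrist":
        st=st or r.sense(); T=np.eye(4); T[:3,:3]=R.from_euler('xyz',st['tcp_rot']).as_matrix(); T[:3,3]=st['eef_pos']
        W=T@p['hand_eye']
    else:
        W=np.eye(4); Rm=R.from_rotvec(p['rvec']).as_matrix(); W[:3,:3]=Rm.T; W[:3,3]=-Rm.T@p['tvec']
    K=np.array([[p['fx'],0,p['cx']],[0,p['fy'],p['cy']],[0,0,1.]])
    return K,np.array([p['k1'],0,0,0.]),W
def ray(c,uv):
    K,D,W=c
    n=cv2.undistortPoints(np.float64(uv).reshape(-1,1,2),K,D).reshape(-1,2)
    return np.c_[n,np.ones(len(n))]@W[:3,:3].T, W[:3,3]
def plane(c,uv,z):
    d,o=ray(c,uv); return (o+d*((z-o[2])/d[:,2])[:,None])[:,:2]
def proj(c,P):
    K,D,W=c; Rm=W[:3,:3].T
    return cv2.projectPoints(np.float64(P).reshape(-1,1,3),cv2.Rodrigues(Rm)[0],-Rm@W[:3,3],K,D)[0].reshape(-1,2)
def grab(name,save=None):
    st=r.sense(); im=r.grab_frame(name)
    if save: cv2.imwrite(f"pics/{save}.png",im[:,:,::-1])
    return cam(name,st),im
def go(x,y,z=None,yaw=None):
    "tool-frame shift and turn (tool assumed vertical) from measured pose"
    s=r.sense(); M=R.from_euler('xyz',s['tcp_rot'])
    z=s['eef_pos'][2] if z is None else z
    d=M.inv().apply(np.array([x,y,z])-s['eef_pos'])/1000
    t=0 if yaw is None else -((yaw-s['tcp_rot'][2]+np.pi/2)%np.pi-np.pi/2)
    print("shift first",d.round(4),"then rz",round(t,3),"pos",s['eef_pos'].round(1),s['tcp_rot'].round(3),"q6",s['qpos'][5].round(2),"t",round(s['clock'],1))
E
python3 - <<'E'
from h import *
c,im=grab("top")
pts=dict(puck=(271,149,30),tin=(287,224,40),block=(355,214,32),red1=(321,204,32),red2=(376,241,32),cork=(229,240,40),wide=(420,253,8),small=(461,197,8),square=(193,197,8),long=(370,155,8),weight=(236,191,45),bottle=(407,192,65))
for k,(u,v,z) in pts.items(): print(k,plane(c,[(u,v)],z).round(0))
cv2.imwrite("pics/crop.png",cv2.resize(im[120:280,160:480,::-1],(800,400),interpolation=cv2.INTER_CUBIC))
print(c[2][:3,3])
E
```

```text
puck [[659. 152.]]
tin [[429.  98.]]
block [[ 461. -106.]]
red1 [[490.  -3.]]
red2 [[ 380. -169.]]
cork [[379. 271.]]
wide [[ 345. -305.]]
small [[ 517. -435.]]
square [[511. 397.]]
long [[ 646. -154.]]
weight [[526. 253.]]
bottle [[ 524. -256.]]
[ 388.78611392  -24.46926096 1191.72724728]
```

View pics/crop.png

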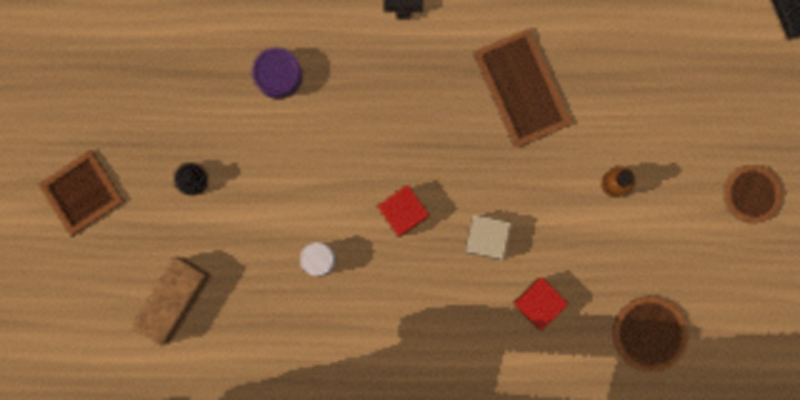

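The crop confirms the cream block at (488,237) in the crop, clearly different from the two red ones. I'll move over the left half for a close survey.

```bash
python3 -m jog '[[[0,0,0],[-0.032,-0.0277,0],1],[[0,0,0],[-0.032,-0.0277,0],1],[[0,0,0],[-0.032,-0.0277,0],1],[[0,0,0],[-0.032,-0.0277,0],1],[[0,0,0],[-0.032,-0.0277,0],1],[[0,0,0],[-0.032,-0.0277,0],1],[[0,0,0],[-0.032,-0.0277,0],1],[[0,0,0],[-0.032,-0.0277,0],1],[[0,0,0],[-0.032,-0.0277,0],1],[[0,0,0],[-0.032,-0.0277,0],1],[[0,0,0],[-0.032,-0.0277,0],1],[[0,0,0],[-0.032,-0.0277,0],1]]'
python3 -m jog '[[[0,0,0],[0,0,0],1],[[0,0,0],[0,0,0],1]]'
python3 - <<'E'
from h import *
c,im=grab("wrist","w1")
E
```

```text
clock: 1.35
eef_pos: [439.8, 198.9, 256.3]
tcp_rot: [3.141, 0.0, 2.919]
contact_force: [0.8, 0.4, -0.0]
opening: 1.0
grasp_force: 0.0
clock: 1.55
eef_pos: [439.4, 199.7, 256.1]
tcp_rot: [-3.141, -0.001, 2.916]
contact_force: [-1.0, 0.2, -0.2]
opening: 0.997
grasp_force: 0.0
```

View pics/w1.png

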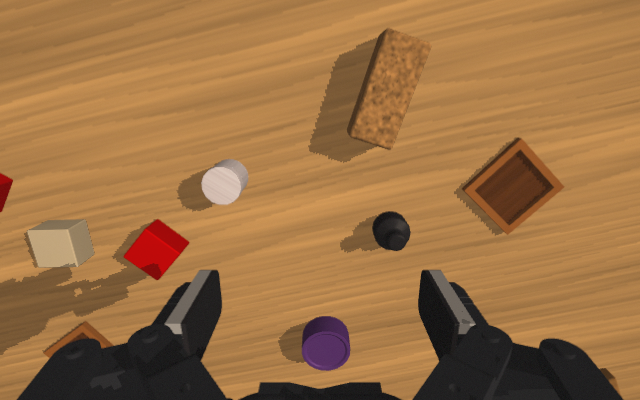

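The wrist view shows the cork top with corners at about (390,30), (430,45), (387,149) and (351,133), the tin top at (222,185), and the square nest's outer corners at (518,139), (563,186), (508,233) and (462,189). It also shows the puck top at (326,348), the weight at (392,232), and the cream block at (55,248).

```bash
cat >> h.py <<'E'
def quad(c,uv,z):
    P=plane(c,uv,z); e=np.roll(P,-1,0)-P; L=np.linalg.norm(e,axis=1)
    d1=e[0]-e[2]; print("centre",P.mean(0).round(1),"sides",L.round(1),"yaw of first side",np.arctan2(d1[1],d1[0]).round(3))
E
python3 - <<'E'
from h import *
c=cam("wrist")
quad(c,[(390,29),(430,45),(387,149),(351,134)],40)
quad(c,[(518,138),(563,186),(508,234),(462,188)],8)
for n,uv,z in (("tin",[(222,185),(202,185),(242,185)],40),("puck",[(326,346),(302,346),(350,346)],30),("weight",[(396,238)],45)): print(n,plane(c,uv,z).round(1).tolist())
quad(c,[(28,234),(72,222),(79,260),(37,268)],32)
E
```

```text
centre [378.6 279.4] sides [38.1 97.3 37.8 95.5] yaw of first side 0.985
centre [509.7 401.8] sides [78.9 76.4 81.5 75.1] yaw of first side 0.616
tin [[429.5, 103.5], [425.1, 84.1], [434.0, 122.9]]
puck [[653.5, 160.2], [647.0, 131.8], [659.9, 188.6]]
weight [[522.6, 262.8]]
centre [456.8 -99.2] sides [52.8 45.2 50.4 41.3] yaw of first side 1.582
```

```bash
python3 - <<'E'
from h import *
go(378.5,279,130,2.556)
E
```

```text
shift first [0.0763 0.0632 0.1261] then rz 0.362 pos [438.9 200.4 256.1] [-3.141e+00 -1.000e-03  2.918e+00] q6 -0.92 t 1.6
```

```bash
python3 -m jog '[[[0,0,0],[0.019,0.016,0.0315],1],[[0,0,0],[0.019,0.016,0.0315],1],[[0,0,0],[0.019,0.016,0.0315],1],[[0,0,0],[0.019,0.016,0.0315],1],[[0,0,0.12],[0,0,0],1],[[0,0,0.12],[0,0,0],1],[[0,0,0.122],[0,0,0],1],[[0,0,0],[0,0,0],1],[[0,0,0],[0,0,0],1]]'
python3 - <<'E'
from h import *
c,im=grab("wrist","w2")
E
```

```text
clock: 2.5
eef_pos: [378.5, 280.4, 130.3]
tcp_rot: [-3.142, -0.0, 2.562]
contact_force: [0.2, 0.1, 0.1]
opening: 1.0
grasp_force: 0.0
```

View pics/w2.png

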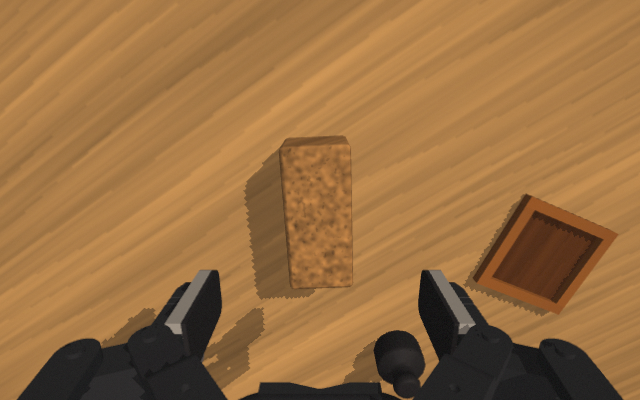

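The cork is centred between the jaws, with its top face at about (281,150), (350,145), (353,286) and (291,289). The square nest's rim is at (527,195), (617,236), (558,313) and (476,281).

```bash
python3 - <<'E'
from h import *
c=cam("wrist")
quad(c,[(281,150),(350,145),(353,286),(291,289)],40)
quad(c,[(527,195),(617,236),(558,313),(476,281)],8)
go(378.5,279,33,2.556)
E
```

```text
centre [379.6 279.5] sides [41.3 96.9 42.6 96.2] yaw of first side 1.055
centre [510.9 401.4] sides [81.6 75.  78.  76. ] yaw of first side 0.587
shift first [-0.0005 -0.0012  0.0973] then rz 0.005 pos [378.7 280.3 130.3] [ 3.142 -0.     2.561] q6 -0.36 t 2.5
```

```bash
python3 -m jog '[[[0,0,-0.03],[0,-0.001,0.0325],1],[[0,0,0],[0,0,0.0325],1],[[0,0,0],[0,0,0.0325],1],[[0,0,0],[0,0,0],1],[[0,0,0],[0,0,0],-1],[[0,0,0],[0,0,0],-1],[[0,0,0],[0,0,0],-1],[[0,0,0],[0,0,0],-1],[[0,0,0],[0,0,0],-1],[[0,0,0],[0,0,0],-1],[[0,0,0],[0,0,0],-1],[[0,0,0],[0,0,0],-1]]' 40
```

```text
clock: 3.75
eef_pos: [379.6, 279.6, 34.5]
tcp_rot: [3.139, 0.001, 2.587]
contact_force: [-0.8, -0.2, 7.8]
opening: 0.506
grasp_force: 40.7
```

```bash
python3 -m jog '[[[0,0,0],[0,0,-0.04],-1],[[0,0,0],[0,0,-0.04],-1],[[0,0,0],[0,0,-0.04],-1],[[0,0,0],[-0.037,-0.0216,0],-1],[[0,0,0],[-0.037,-0.0216,0],-1],[[0,0,0],[-0.037,-0.0216,0],-1],[[0,0,0],[-0.037,-0.0216,0],-1],[[0,0,0],[-0.037,-0.0216,0],-1],[[0,0,0],[-0.037,-0.0216,0],-1],[[0,0,0],[-0.037,-0.0216,0],-1],[[0,0,0],[-0.037,-0.0216,0],-1],[[0,0,0],[-0.037,-0.0216,0],-1]]'
python3 -m jog '[[[0,0,0],[0,0,0],-1],[[0,0,0],[0,0,0],-1]]'
python3 - <<'E'
from h import *
c,im=grab("wrist","w3")
E
```

```text
clock: 4.95
eef_pos: [560.1, -63.6, 154.2]
tcp_rot: [3.141, 0.002, 2.587]
contact_force: [0.4, 0.5, -0.8]
opening: 0.509
grasp_force: 41.3
clock: 5.15
eef_pos: [559.4, -62.6, 153.6]
tcp_rot: [3.141, 0.001, 2.585]
contact_force: [-0.4, -0.1, -1.3]
opening: 0.509
grasp_force: 41.2
```

View pics/w3.png

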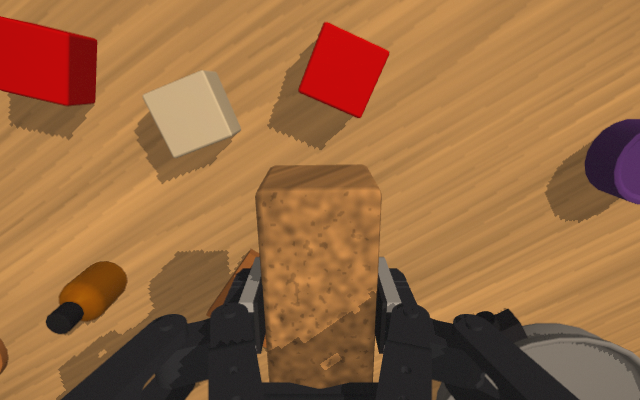

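The cork hides the long nest here. The red blocks are at (345,70) and (50,60), and the cream block is at (190,112). I'll turn toward the nest's heading and look from its far side.

```bash
python3 -m jog '[[[0,0,-0.1414],[0,0,0],-1],[[0,0,-0.1414],[0,0,0],-1],[[0,0,-0.1414],[0,0,0],-1],[[0,0,-0.1414],[0,0,0],-1],[[0,0,-0.1414],[0,0,0],-1],[[0,0,-0.1414],[0,0,0],-1],[[0,0,-0.1414],[0,0,0],-1],[[0,0,0],[-0.034,-0.024,0],-1],[[0,0,0],[-0.034,-0.024,0],-1],[[0,0,0],[-0.034,-0.024,0],-1],[[0,0,0],[-0.034,-0.024,0],-1],[[0,0,0],[-0.034,-0.024,0],-1]]'
python3 -m jog '[[[0,0,0],[0,0,0],-1],[[0,0,0],[0,0,0],-1]]'
python3 - <<'E'
from h import *
c,im=grab("wrist","w4")
E
```

```text
clock: 6.4
eef_pos: [765.0, -97.1, 153.3]
tcp_rot: [3.141, -0.0, -2.705]
contact_force: [0.9, -0.0, -0.1]
opening: 0.508
grasp_force: 41.2
clock: 6.6
eef_pos: [763.6, -97.3, 152.3]
tcp_rot: [3.141, -0.001, -2.705]
contact_force: [-0.7, 0.5, -1.1]
opening: 0.506
grasp_force: 41.2
```

View pics/w4.png

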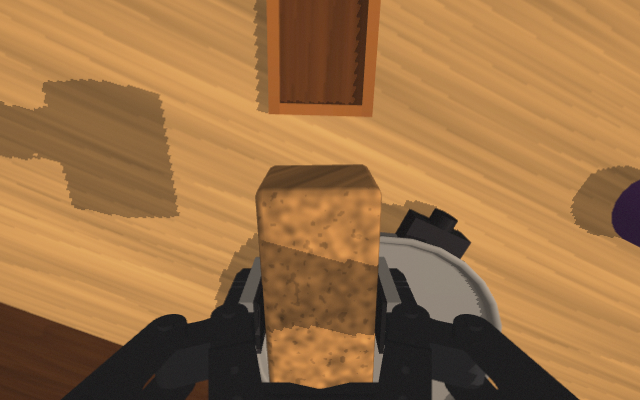

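The nest's near end is visible, with outer rim corners at (268,113) and (373,116) and side edges reaching (267,0) and (380,0).

```bash
python3 - <<'E'
from h import *
c=cam("wrist")
P=plane(c,[(268,113),(373,116),(380,0),(267,0)],8); print(P.round(1), np.linalg.norm(P[1]-P[0]))
d=(P[3]-P[0])+(P[2]-P[1]); a=np.arctan2(d[1],d[0]); e=P[1]-P[0]; b=np.arctan2(e[1],e[0])-np.pi/2
print(a,np.arctan2(*(P[3]-P[0])[::-1]),np.arctan2(*(P[2]-P[1])[::-1]),b, b+np.pi)
u=np.array([np.cos(a),np.sin(a)]); C=P[:2].mean(0)+66*u; print(C)
# cork in hand check: far top end edge at cork top z
s=r.sense(); zt=s['eef_pos'][2]-34.5+40
print("cork end", plane(c,[(257,197),(381,193)],zt), "tcp",s['eef_pos'])
M=R.from_euler('xyz',s['tcp_rot']); q=plane(c,[(257,197),(381,193)],zt)-s['eef_pos'][:2]
print(M.inv().apply(np.c_[q,[0,0]]))
go(*C,60,a)
E
```

```text
[[ 721.8 -157.4]
 [ 691.2  -86.9]
 [ 622.6 -117.8]
 [ 654.4 -185.9]] 76.86234183535153
-2.729956725509629 -2.7420439273265864 -2.71821197240761 0.40907919077346744 3.5506718443632606
[ 645.99881698 -148.58169273]
cork end [[ 729.28305407 -135.84955956]
 [ 710.36672057  -98.6431914 ]] tcp [762.85898841 -97.39961988 152.46740778]
[[ 4.66804011e+01 -2.06562189e+01  4.47447932e-02]
 [ 4.80989699e+01  2.10586078e+01  9.37186792e-02]]
shift first [0.1274 0.0029 0.0927] then rz 0.025 pos [762.9 -97.4 152.5] [ 3.140e+00 -1.000e-03 -2.705e+00] q6 -2.14 t 6.7
```

```bash
python3 -m jog '[[[0,0,0.02],[0.043,0.001,0],-1],[[0,0,0],[0.043,0.001,0],-1],[[0,0,0],[0.043,0.001,0],-1],[[0,0,0],[0,0,0],-1],[[0,0,0],[0,0,0.04],-1],[[0,0,0],[0,0,0.04],-1],[[0,0,0],[0,0,0.02],-1],[[0,0,0],[0,0,0],-1]]'
python3 - <<'E'
from h import *
go(646,-148.6,38,-2.73)
E
```

```text
clock: 7.45
eef_pos: [642.1, -147.6, 50.2]
tcp_rot: [3.138, -0.005, -2.726]
contact_force: [-0.9, 0.8, 1.2]
opening: 0.508
grasp_force: 41.2
shift first [-0.0032 -0.0026  0.0121] then rz 0.004 pos [ 642.1 -147.6   50.2] [ 3.138 -0.005 -2.726] q6 -2.21 t 7.5
```

```bash
python3 -m jog '[[[0,0,0],[0,-0.002,0.006],-1],[[0,0,0],[0,0,0.006],-1],[[0,0,0],[0,0,0],-1],[[0,0,0],[0,0,0],1],[[0,0,0],[0,0,0],1],[[0,0,0],[0,0,0],1],[[0,0,0],[0,0,0],1],[[0,0,0],[0,0,0],1],[[0,0,0],[0,0,-0.03],1],[[0,0,0],[0,0,-0.04],1],[[0,0,0],[0,0,-0.04],1],[[0,0,0],[0,0,-0.04],1]]'
python3 -m jog '[[[0,0,0],[-0.04,0,0],1],[[0,0,0],[-0.04,0,0],1],[[0,0,0],[-0.02,0,0],1],[[0,0,0],[0,0,0],1],[[0,0,0],[0,0,0],1]]'
python3 - <<'E'
from h import *
c,im=grab("wrist","w5")
go(653.5,160.2)
E
```

```text
clock: 8.65
eef_pos: [645.7, -150.8, 192.2]
tcp_rot: [3.141, -0.0, -2.727]
contact_force: [0.3, 0.3, -0.4]
opening: 1.001
grasp_force: 0.0
clock: 9.15
eef_pos: [736.9, -110.4, 190.2]
tcp_rot: [3.141, -0.001, -2.726]
contact_force: [-0.1, -0.1, -0.3]
opening: 0.999
grasp_force: 0.0
shift first [-3.330e-02  2.814e-01  1.000e-04] then rz 0 pos [ 736.4 -110.7  190.3] [ 3.141e+00 -1.000e-03 -2.727e+00] q6 -2.14 t 9.2
```

View pics/w5.png

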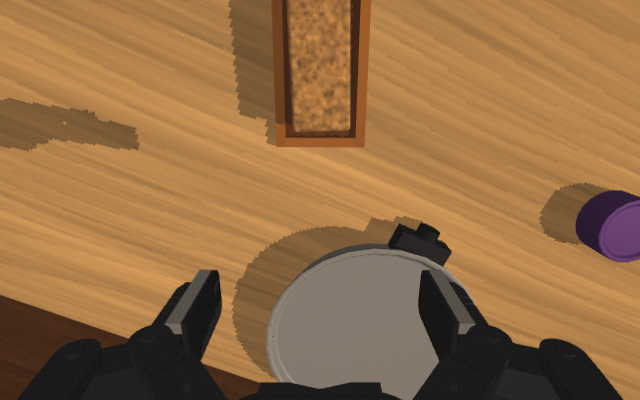

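The cork sits inside the recess with a gap all round (about (320,70)). Next is the puck, whose top is at (630,230).

```bash
cat >> h.py <<'E'
def disc(c,im,z,near,rad,f,show=True):
    "fit circle to the upper rim of a mask blob closest to world point near; f: mask from HSV"
    m=np.uint8(f(cv2.cvtColor(im,cv2.COLOR_RGB2HSV).astype(int)))*255
    m=cv2.morphologyEx(m,cv2.MORPH_OPEN,np.ones((3,3)))
    cs,_=cv2.findContours(m,cv2.RETR_EXTERNAL,cv2.CHAIN_APPROX_NONE)
    p0=proj(c,[[near[0],near[1],z]])[0]
    k=min((q for q in cs if cv2.contourArea(q)>200),key=lambda q:np.linalg.norm(q.mean((0,1))-p0))
    P=plane(c,k.reshape(-1,2)+0.0,z); (x,y),rr=cv2.minEnclosingCircle(np.float32(P))
    print("disc",round(x,1),round(y,1),"r",round(rr,1),"expected",rad,"area",cv2.contourArea(k)); return x,y
E
python3 -m jog '[[[0,0,0],[-0.0048,0.0402,0],1],[[0,0,0],[-0.0048,0.0402,0],1],[[0,0,0],[-0.0048,0.0402,0],1],[[0,0,0],[-0.0048,0.0402,0],1],[[0,0,0],[-0.0048,0.0402,0],1],[[0,0,0],[-0.0048,0.0402,0],1],[[0,0,0],[-0.0048,0.0402,0],1],[[0,0,0],[0,0,0],1],[[0,0,0],[0,0,0],1]]'
python3 - <<'E'
from h import *
c,im=grab("wrist","w6")
p=proj(c,[[653,160,30]])[0].astype(int); h=cv2.cvtColor(im,cv2.COLOR_RGB2HSV); print(p,h[p[1],p[0]])
for d in (-60,-40,-25,25,40,60): print(d, h[np.clip(p[1]+d,0,399),p[0]], h[p[1],p[0]+d])
E
```

```text
clock: 10.1
eef_pos: [653.9, 160.5, 191.0]
tcp_rot: [-3.141, -0.0, -2.725]
contact_force: [-0.3, -0.5, -0.6]
opening: 1.001
grasp_force: 0.0
[318 187] [142 125 106]
-60 [ 16 145 186] [ 15 143 130]
-40 [ 16 148 186] [142 125 104]
-25 [142 123 108] [143 126 105]
25 [143 130 104] [144 124 105]
40 [ 13 128 161] [ 16 143 178]
60 [ 16 147 191] [ 16 146 180]
```

View pics/w6.png

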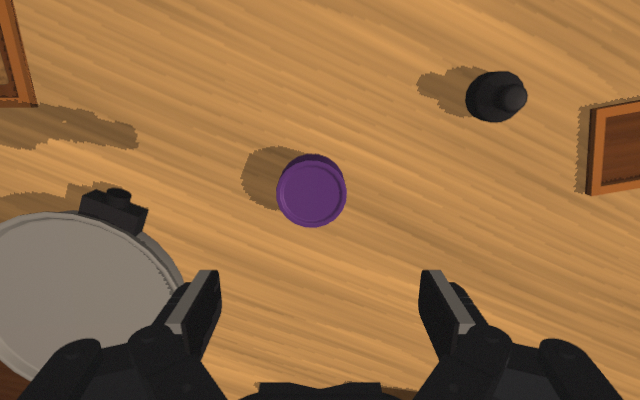

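The puck's bright top disc is centred at about (312,192), and the weight at (497,97) is well clear.

```bash
python3 - <<'E'
from h import *
c,im=cam("wrist"),cv2.imread("pics/w6.png")[:,:,::-1].copy()
x,y=disc(c,im,30,(653,160),30,lambda h:(h[...,0]>130)&(h[...,0]<155)&(h[...,1]>80)&(h[...,2]>70))
print(plane(c,[(312,192)],30))
go(x,y,33)
E
```

```text
disc 660.1 156.1 r 31.1 expected 30 area 3637.0
[[659.50104821 155.48376373]]
shift first [-0.0039 -0.0055  0.158 ] then rz 0 pos [654.4 159.6 191. ] [-3.141 -0.    -2.726] q6 -1.75 t 10.2
```

```bash
python3 -m jog '[[[0,0,0],[-0.004,-0.0055,0.03],1],[[0,0,0],[0,0,0.04],1],[[0,0,0],[0,0,0.04],1],[[0,0,0],[0,0,0.03],1],[[0,0,0],[0,0,0.018],1],[[0,0,0],[0,0,0],1],[[0,0,0],[0,0,0],-1],[[0,0,0],[0,0,0],-1],[[0,0,0],[0,0,0],-1],[[0,0,0],[0,0,0],-1],[[0,0,0],[0,0,0],-1],[[0,0,0],[0,0,0],-1]]'
python3 -m jog '[[[0,0,0],[0,0,0],-1],[[0,0,0],[0,0,0],-1],[[0,0,0],[0,0,0],-1]]'
python3 - <<'E'
from h import *
go(345,-305)
E
```

```text
clock: 11.35
eef_pos: [662.1, 157.3, 35.2]
tcp_rot: [-3.141, 0.004, -2.726]
contact_force: [-1.2, -2.2, 7.7]
opening: 0.668
grasp_force: 43.3
clock: 11.65
eef_pos: [662.2, 157.3, 35.2]
tcp_rot: [-3.141, 0.004, -2.726]
contact_force: [-0.2, -2.4, 7.6]
opening: 0.671
grasp_force: 43.3
shift first [ 0.4767 -0.2951 -0.0014] then rz 0 pos [662.2 157.3  35.2] [-3.141  0.004 -2.726] q6 -1.75 t 11.7
```

```bash
python3 -m jog '[[[0,0,0],[0,0,-0.04],-1],[[0,0,0],[0,0,-0.04],-1],[[0,0,0],[0,0,-0.04],-1],[[0,0,0],[0,0,-0.04],-1],[[0,0,0],[0.031,-0.031,0],-1],[[0,0,0],[0.031,-0.031,0],-1],[[0,0,0],[0.031,-0.031,0],-1],[[0,0,0],[0.031,-0.031,0],-1],[[0,0,0],[0.031,-0.031,0],-1],[[0,0,0],[0.031,-0.031,0],-1],[[0,0,0],[0.031,-0.031,0],-1],[[0,0,0],[0.031,-0.031,0],-1]]'
python3 -m jog '[[[0,0,0],[0.031,-0.031,0],-1],[[0,0,0],[0.031,-0.031,0],-1],[[0,0,0],[0.031,-0.031,0],-1],[[0,0,0],[0.031,-0.031,0],-1],[[0,0,0.12],[0,0,0],-1],[[0,0,0.12],[0,0,0],-1],[[0,0,0.12],[0,0,0],-1],[[0,0,0.12],[0,0,0],-1],[[0,0,0.12],[0,0,0],-1],[[0,0,0],[0,0,0],-1],[[0,0,0],[0,0,0],-1]]'
python3 - <<'E'
from h import *
c,im=grab("wrist","w7")
E
```

```text
clock: 12.85
eef_pos: [533.1, -171.3, 194.0]
tcp_rot: [-3.14, 0.002, -2.726]
contact_force: [0.9, -0.3, -1.2]
opening: 0.673
grasp_force: 43.5
clock: 13.95
eef_pos: [470.3, -333.3, 193.5]
tcp_rot: [-3.141, 0.001, 2.96]
contact_force: [-0.6, -0.5, -1.1]
opening: 0.675
grasp_force: 43.4
```

View pics/w7.png

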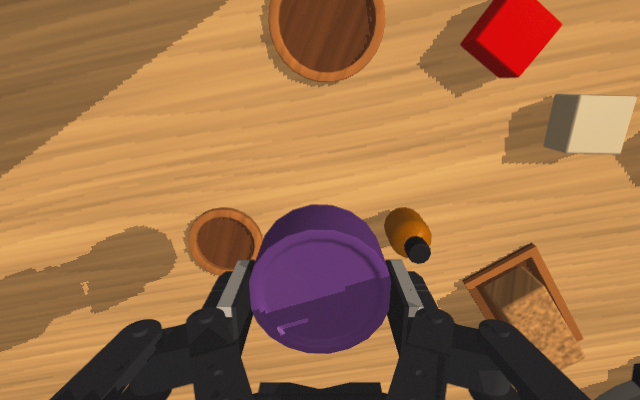

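This shows the wide nest's outer rim through about (270,20), (285,62), (327,82), (370,62) and (385,18). The small nest's rim passes through about (188,240), (222,208) and (222,275). The puck is in hand, with its top disc at about (320,292).

```bash
cat >> h.py <<'E'
from scipy.optimize import least_squares
def ring(c,uv,z,rad):
    P=plane(c,uv,z); s=least_squares(lambda q:np.hypot(*(P-q).T)-rad,P.mean(0)+[1,1]); print("ring",s.x.round(1),"res",s.fun.round(1)); return s.x
def inhand(c,p,z):
    s=r.sense(); q=plane(c,[p],z)[0]-s['eef_pos'][:2]; print("in hand tool offset",R.from_euler('xyz',s['tcp_rot']).inv().apply([*q,0]).round(1))
E
python3 - <<'E'
from h import *
c=cam("wrist"); z=r.sense()['eef_pos'][2]-5.2
w=ring(c,[(270,20),(385,18),(327,82),(285,62),(370,62)],8,46)
ring(c,[(188,240),(222,208),(222,275),(197,264),(250,218)],8,36)
inhand(c,(320,292),z); P=plane(c,[(251,290),(390,290),(320,354)],z); print(P-r.sense()['eef_pos'][:2])
go(*w,70)
E
```

```text
ring [ 343.5 -303.3] res [-1.1 -1.3 -0.1 -0.1  0.1]
ring [ 514.8 -432.8] res [-0.6 -0.2 -0.8  1.1  0.3]
in hand tool offset [ 2.8  0.6 -0. ]
[[ -8.65681734 -26.33559833]
 [  1.51430514  29.19121748]
 [ 28.20440294  -4.58373301]]
shift first [0.1302 0.0066 0.1232] then rz 0 pos [ 470.3 -333.3  193.3] [-3.141e+00  1.000e-03  2.960e+00] q6 -2.01 t 14.0
```

```bash
python3 -m jog '[[[0,0,0],[0.0425,0.002,0],-1],[[0,0,0],[0.0425,0.0025,0],-1],[[0,0,0],[0.0425,0.002,0],-1],[[0,0,0],[0,0,0.04],-1],[[0,0,0],[0,0,0.04],-1],[[0,0,0],[0,0,0.04],-1],[[0,0,0],[0,0,0.018],-1],[[0,0,0],[0,0,0],-1],[[0,0,0],[0,0,0],-1]]'
python3 - <<'E'
from h import *
go(343.5+2.5,-303.3-.5,38.2)
E
```

```text
clock: 14.9
eef_pos: [346.3, -303.6, 55.2]
tcp_rot: [3.142, -0.0, 2.958]
contact_force: [0.3, 0.1, -0.4]
opening: 0.674
grasp_force: 43.4
shift first [ 0.0002 -0.0002  0.017 ] then rz 0 pos [ 346.3 -303.6   55.2] [ 3.142 -0.     2.958] q6 -2.11 t 14.9
```

```bash
python3 -m jog '[[[0,0,0],[0,0,0.009],-1],[[0,0,0],[0,0,0.008],-1],[[0,0,0],[0,0,0],-1],[[0,0,0],[0,0,0],1],[[0,0,0],[0,0,0],1],[[0,0,0],[0,0,0],1],[[0,0,0],[0,0,0],1],[[0,0,0],[0,0,-0.03],1],[[0,0,0],[0,0,-0.04],1],[[0,0,0],[0,0,-0.04],1],[[0,0,0],[0,0,-0.04],1],[[0,0,0],[0,0,0],1]]'
python3 - <<'E'
from h import *
c,im=grab("wrist","w8")
go(429,101)
E
```

```text
clock: 16.1
eef_pos: [348.2, -305.4, 192.7]
tcp_rot: [-3.137, 0.007, 2.957]
contact_force: [0.3, 0.4, -0.6]
opening: 0.999
grasp_force: 0.0
shift first [-0.0058  0.4136 -0.0012] then rz 0 pos [ 347.3 -304.5  190.4] [-3.139  0.005  2.957] q6 -2.11 t 16.1
```

View pics/w8.png

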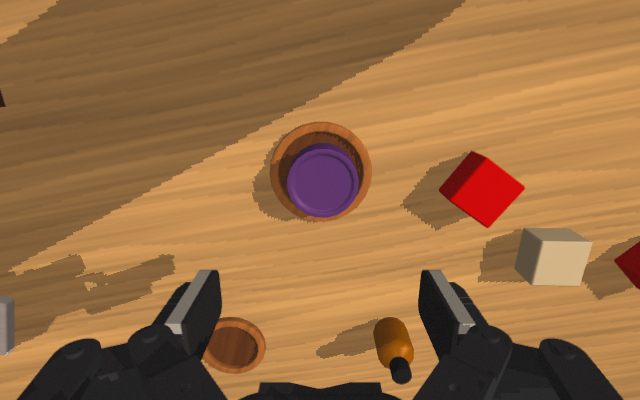

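The puck (top at (323,181)) is inside the rim of the wide nest. I'll check its offset, and measure the block from this view: its top face is at (530,244), (585,240), (592,284), (528,285), to be refined overhead.

```bash
python3 - <<'E'
from h import *
c,im=cam("wrist"),cv2.imread("pics/w8.png")[:,:,::-1].copy()
w=ring(c,[(270,173),(372,172),(321,122),(320,221)],8,46)
disc(c,im,33,(344,-303),30,lambda h:(h[...,0]>130)&(h[...,0]<155)&(h[...,1]>80)&(h[...,2]>70))
go(429,101); go(459,-101)
E
```

```text
ring [ 341.1 -302.2] res [-0.9 -0.9 -1.  -1.1]
disc 341.1 -300.8 r 31.1 expected 30 area 3902.0
shift first [-0.0058  0.4136 -0.0012] then rz 0 pos [ 347.3 -304.5  190.4] [-3.139  0.005  2.957] q6 -2.11 t 16.1
shift first [-0.0724  0.2206 -0.0003] then rz 0 pos [ 347.3 -304.5  190.4] [-3.139  0.005  2.957] q6 -2.11 t 16.1
```

```bash
python3 -m jog '[[[0,0,0],[-0.012,0.0368,0],1],[[0,0,0],[-0.012,0.0368,0],1],[[0,0,0],[-0.012,0.0368,0],1],[[0,0,0],[-0.012,0.0368,0],1],[[0,0,0],[-0.012,0.0368,0],1],[[0,0,0],[-0.012,0.0368,0],1],[[0,0,0],[0,0,0],1],[[0,0,0],[0,0,0],1]]'
python3 - <<'E'
from h import *
c,im=grab("wrist","w9")
E
```

```text
clock: 16.95
eef_pos: [456.8, -98.9, 186.6]
tcp_rot: [-3.141, -0.002, 2.959]
contact_force: [0.4, 0.2, 0.1]
opening: 0.999
grasp_force: 0.0
```

View pics/w9.png

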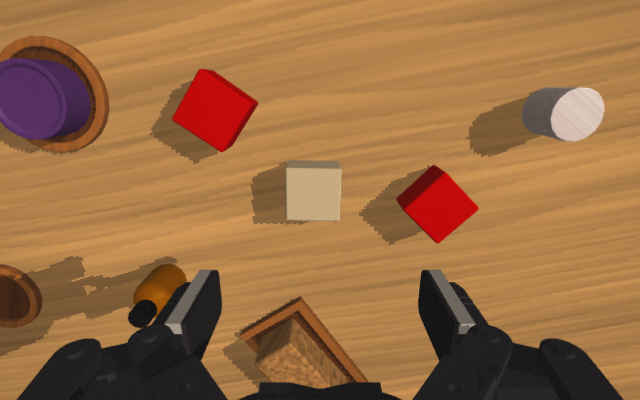

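The cream block's top face is at (287,168), (341,168), (341,220) and (288,219), square to the tool. The red neighbour's nearest corner is at (397,205), about 72 mm from the block's centre, so the fingers clear it.

```bash
python3 - <<'E'
from h import *
c=cam("wrist")
quad(c,[(287,168),(341,168),(341,220),(288,219)],32)
P=plane(c,[(314,194)],32)[0]; s=r.sense()
for uv,z in (((287,168),32),((341,168),32),((341,220),32),((288,219),32),((397,205),32),((314,194),32)): print(uv); inhand(c,uv,z)
go(*P,33)
E
```

```text
centre [ 458.3 -103.9] sides [43.1 44.6 44.5 43.7] yaw of first side 1.377
(287, 168)
in hand tool offset [ 19.5 -25.6   0.1]
(341, 168)
in hand tool offset [19.5 17.5  0. ]
(341, 220)
in hand tool offset [-25.1  18.4  -0.1]
(288, 219)
in hand tool offset [-24.2 -26.   -0. ]
(397, 205)
in hand tool offset [-11.7  64.5  -0. ]
(314, 194)
in hand tool offset [-2.2 -4.1 -0. ]
shift first [-0.0026 -0.0041  0.1537] then rz 0 pos [456.5 -99.6 186.7] [-3.141e+00 -2.000e-03  2.958e+00] q6 -1.6 t 17.0
```

```bash
python3 -m jog '[[[0,0,0],[-0.0025,-0.004,0.03],1],[[0,0,0],[0,0,0.04],1],[[0,0,0],[0,0,0.04],1],[[0,0,0],[0,0,0.03],1],[[0,0,0],[0,0,0.012],1],[[0,0,0],[0,0,0],1],[[0,0,0],[0,0,0],-1],[[0,0,0],[0,0,0],-1],[[0,0,0],[0,0,0],-1],[[0,0,0],[0,0,0],-1],[[0,0,0],[0,0,0],-1],[[0,0,0],[0,0,0],-1]]'
python3 -m jog '[[[0,0,0],[0,0,0],-1],[[0,0,0],[0,0,0],-1],[[0,0,0],[0,0,0],-1]]'
python3 - <<'E'
from h import *
go(510.5,401.5,33)
E
```

```text
clock: 18.2
eef_pos: [460.1, -104.3, 37.3]
tcp_rot: [-3.141, 0.003, 2.957]
contact_force: [-1.1, -0.0, 8.5]
opening: 0.53
grasp_force: 40.7
clock: 18.5
eef_pos: [460.1, -104.3, 37.3]
tcp_rot: [-3.141, 0.003, 2.957]
contact_force: [-1.6, -0.2, 8.2]
opening: 0.528
grasp_force: 40.7
shift first [0.0434 0.5065 0.004 ] then rz 0 pos [ 460.1 -104.3   37.3] [-3.141e+00  3.000e-03  2.957e+00] q6 -1.61 t 18.5
```

```bash
python3 -m jog '[[[0,0,0],[0,0,-0.04],-1],[[0,0,0],[0,0,-0.04],-1],[[0,0,0],[0,0,-0.04],-1],[[0,0,0],[0.0036,0.042,0],-1],[[0,0,0],[0.0036,0.042,0],-1],[[0,0,0],[0.0036,0.042,0],-1],[[0,0,0],[0.0036,0.042,0],-1],[[0,0,0],[0.0036,0.042,0],-1],[[0,0,0],[0.0036,0.042,0],-1],[[0,0,0],[0.0036,0.042,0],-1],[[0,0,0],[0.0036,0.042,0],-1],[[0,0,0],[0.0036,0.042,0],-1]]'
python3 -m jog '[[[0,0,0],[0.0036,0.042,0],-1],[[0,0,0],[0.0036,0.042,0],-1],[[0,0,0],[0.0036,0.042,0],-1],[[0,0,0.131],[0,0,0],-1],[[0,0,0.131],[0,0,0],-1],[[0,0,0.131],[0,0,0],-1],[[0,0,0.131],[0,0,0],-1],[[0,0,0.131],[0,0,0],-1],[[0,0,0.131],[0,0,0],-1],[[0,0,0],[0,0,0],-1],[[0,0,0],[0,0,0],-1]]'
python3 - <<'E'
from h import *
go(511.3,400.3,55,2.17)
E
```

```text
clock: 19.7
eef_pos: [496.8, 275.5, 156.9]
tcp_rot: [3.141, 0.001, 2.957]
contact_force: [0.8, -0.5, -0.1]
opening: 0.528
grasp_force: 42.0
clock: 20.8
eef_pos: [509.4, 399.4, 156.5]
tcp_rot: [3.141, -0.0, 2.175]
contact_force: [-0.0, 0.7, -0.5]
opening: 0.526
grasp_force: 42.0
shift first [-0.0004  0.002   0.1015] then rz 0.005 pos [509.4 399.4 156.5] [ 3.141 -0.     2.175] q6 0.06 t 20.8
```

```bash
python3 -m jog '[[[0,0,0],[0,0.002,0.04],-1],[[0,0,0],[0,0,0.04],-1],[[0,0,0],[0,0,0.02],-1],[[0,0,0],[0,0,0.01],-1],[[0,0,0],[0,0,0.006],-1],[[0,0,0],[0,0,0],-1],[[0,0,0],[0,0,0],-1]]'
python3 - <<'E'
from h import *
go(511.3,400.3,40,2.17)
E
```

```text
clock: 21.5
eef_pos: [511.8, 401.1, 41.2]
tcp_rot: [3.139, -0.0, 2.172]
contact_force: [1.0, 0.8, 0.2]
opening: 0.526
grasp_force: 42.0
shift first [-0.0004 -0.0009  0.0012] then rz 0.002 pos [511.8 401.1  41.2] [ 3.139 -0.     2.172] q6 0.06 t 21.5
```

```bash
python3 -m jog '[[[0,0,0],[0,0,0.001],-1],[[0,0,0],[0,0,0],1],[[0,0,0],[0,0,0],1],[[0,0,0],[0,0,0],1],[[0,0,0],[0,0,0],1],[[0,0,0],[0,0,-0.03],1],[[0,0,0],[0,0,-0.04],1],[[0,0,0],[0,0,-0.04],1],[[0,0,0],[0,0,-0.04],1],[[0,0,0],[0,0,0],1],[[0,0,0],[0,0,0],1]]'
python3 - <<'E'
from h import *
c,im=grab("wrist","w10")
E
python3 -m jog '[[[0,0,0],[-0.025,-0.0295,0],1],[[0,0,0],[-0.025,-0.0295,0],1],[[0,0,0],[-0.025,-0.0295,0],1],[[0,0,0],[-0.025,-0.0295,0],1],[[0,0,0],[-0.025,-0.0295,0],1],[[0,0,0],[-0.025,-0.0295,0],1],[[0,0,0],[-0.025,-0.0295,0],1],[[0,0,0],[-0.025,-0.0295,0],1],[[0,0,0],[0,0,0],1],[[0,0,0],[0,0,0],1]]'
python3 - <<'E'
from h import *
c,im=grab("wrist","w11")
a=cv2.imread("pics/w10.png")[80:340,140:500]; cv2.imwrite("pics/pair.png",np.hstack([a,im[80:340,140:500,::-1]]))
E
```

```text
clock: 22.6
eef_pos: [511.4, 400.7, 189.8]
tcp_rot: [3.139, -0.0, 2.171]
contact_force: [0.1, 0.5, -0.1]
opening: 1.003
grasp_force: 0.0
clock: 23.65
eef_pos: [428.4, 101.5, 187.8]
tcp_rot: [-3.14, -0.001, 2.169]
contact_force: [-0.2, 0.3, 0.8]
opening: 1.001
grasp_force: 0.0
```

View pics/pair.png

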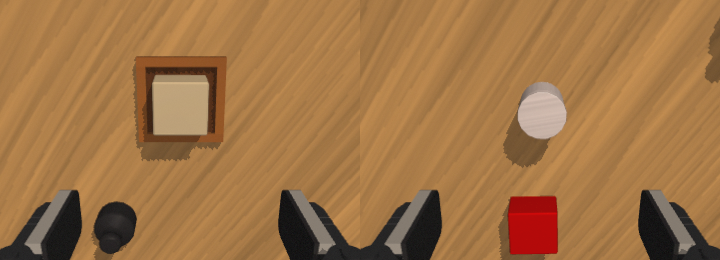

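Left half: the block lies inside the square nest. Right half: the tin's top disc is centred at about full-frame (322,196), with edges at 298 and 346.

```bash
python3 - <<'E'
from h import *
c=cam("wrist")
w=ring(c,[(298,196),(346,196),(322,219),(305,179),(339,179)],40,20)
go(*w,33)
E
```

```text
ring [431.7 101.5] res [-0.8 -0.8 -0.6 -0.4 -0.4]
shift first [-0.0022  0.0021  0.155 ] then rz 0 pos [428.9 102.2 188. ] [-3.141e+00 -1.000e-03  2.170e+00] q6 -0.37 t 23.7
```

```bash
python3 -m jog '[[[0,0,0],[-0.002,0.002,0.03],1],[[0,0,0],[0,0,0.04],1],[[0,0,0],[0,0,0.04],1],[[0,0,0],[0,0,0.03],1],[[0,0,0],[0,0,0.012],1],[[0,0,0],[0,0,0],1],[[0,0,0],[0,0,0],-1],[[0,0,0],[0,0,0],-1],[[0,0,0],[0,0,0],-1],[[0,0,0],[0,0,0],-1],[[0,0,0],[0,0,0],-1],[[0,0,0],[0,0,0],-1]]'
python3 -m jog '[[[0,0,0],[0,0,0],-1],[[0,0,0],[0,0,0],-1],[[0,0,0],[0,0,0],-1]]'
python3 - <<'E'
from h import *
go(514.8,-432.8,36)
E
```

```text
clock: 24.9
eef_pos: [432.7, 101.8, 38.1]
tcp_rot: [3.139, 0.001, 2.17]
contact_force: [-1.2, 0.8, 9.7]
opening: 0.453
grasp_force: 38.9
clock: 25.2
eef_pos: [432.7, 101.8, 38.1]
tcp_rot: [3.139, 0.001, 2.17]
contact_force: [-2.1, 1.3, 9.0]
opening: 0.448
grasp_force: 38.9
shift first [-0.4877 -0.2339  0.002 ] then rz 0 pos [432.7 101.8  38.1] [3.139e+00 1.000e-03 2.170e+00] q6 -0.37 t 25.2
```

```bash
python3 -m jog '[[[0,0,0],[0,0,-0.04],-1],[[0,0,0],[0,0,-0.04],-1],[[0,0,0],[0,0,-0.04],-1],[[0,0,0],[0,0,-0.03],-1],[[0,0,0],[-0.0375,-0.018,0],-1],[[0,0,0],[-0.0375,-0.018,0],-1],[[0,0,0],[-0.0375,-0.018,0],-1],[[0,0,0],[-0.0375,-0.018,0],-1],[[0,0,0],[-0.0375,-0.018,0],-1],[[0,0,0],[-0.0375,-0.018,0],-1],[[0,0,0],[-0.0375,-0.018,0],-1],[[0,0,0],[-0.0375,-0.018,0],-1]]'
python3 -m jog '[[[0,0,0],[-0.0375,-0.018,0],-1],[[0,0,0],[-0.0375,-0.018,0],-1],[[0,0,0],[-0.0375,-0.018,0],-1],[[0,0,0],[-0.0375,-0.018,0],-1],[[0,0,0],[-0.0375,-0.018,0],-1],[[0,0,0],[0,0,0],-1],[[0,0,0],[0,0,0],-1]]'
python3 - <<'E'
from h import *
go(515,-433,41)
E
```

```text
clock: 26.4
eef_pos: [482.3, -229.2, 187.7]
tcp_rot: [3.141, 0.001, 2.17]
contact_force: [1.0, -0.3, -1.0]
opening: 0.453
grasp_force: 40.5
clock: 27.1
eef_pos: [513.4, -433.3, 187.0]
tcp_rot: [3.141, -0.0, 2.169]
contact_force: [-0.3, 1.4, -1.7]
opening: 0.452
grasp_force: 40.5
shift first [-0.0006  0.0015  0.146 ] then rz 0 pos [ 513.4 -433.3  187. ] [ 3.141 -0.     2.169] q6 -1.3 t 27.1
```

```bash
python3 -m jog '[[[0,0,0],[-0.0005,0.0015,0.04],-1],[[0,0,0],[0,0,0.04],-1],[[0,0,0],[0,0,0.03],-1],[[0,0,0],[0,0,0.02],-1],[[0,0,0],[0,0,0.008],-1],[[0,0,0],[0,0,0.006],-1],[[0,0,0],[0,0,0],-1],[[0,0,0],[0,0,0],-1]]'
python3 - <<'E'
from h import *
go(515,-433,41)
E
```

```text
clock: 27.9
eef_pos: [516.1, -432.7, 44.1]
tcp_rot: [3.141, 0.002, 2.171]
contact_force: [-0.8, -0.3, -0.6]
opening: 0.457
grasp_force: 40.5
shift first [ 0.0003 -0.0011  0.0031] then rz 0 pos [ 516.1 -432.7   44.1] [3.141e+00 2.000e-03 2.171e+00] q6 -1.3 t 27.9
```

```bash
python3 -m jog '[[[0,0,0],[0,-0.001,0.003],-1],[[0,0,0],[0,0,0],-1],[[0,0,0],[0,0,0],1],[[0,0,0],[0,0,0],1],[[0,0,0],[0,0,0],1],[[0,0,0],[0,0,0],1],[[0,0,0],[0,0,-0.03],1],[[0,0,0],[0,0,-0.04],1],[[0,0,0],[0,0,-0.04],1],[[0,0,0],[0,0,-0.04],1],[[0,0,0],[0,0,0],1],[[0,0,0],[0,0,0],1]]'
python3 - <<'E'
from h import *
c,im=grab("wrist","w12"); grab("scene","s12"); grab("top","t12")
a=cv2.imread("pics/w12.png")[60:340,140:500]; b=cv2.resize(cv2.imread("pics/t12.png")[120:280,160:480],(560,280))
cv2.imwrite("pics/fin.png",np.hstack([a[:,:240*1+0] if 0 else a[:,60:300],b]))
E
```

```text
clock: 29.1
eef_pos: [515.0, -433.3, 190.9]
tcp_rot: [3.141, 0.002, 2.171]
contact_force: [-0.2, -0.2, -1.5]
opening: 1.003
grasp_force: 0.0
```

View pics/fin.png

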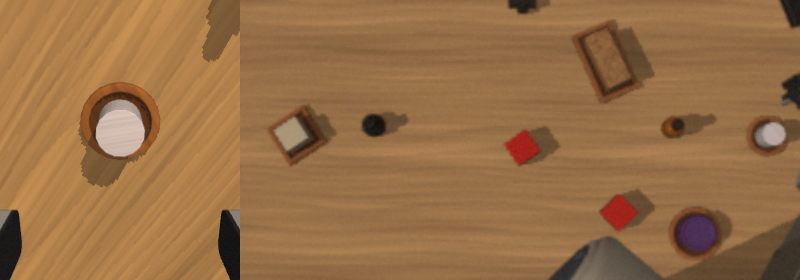

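Left: the tin's top disc is at about (120,133) in the crop, with the nest ring centred at (120,120). Right: every item is in its nest, and the weight (374,125) and bottle (674,127) are standing. I'll check the offsets numerically.

```bash
python3 - <<'E'
from h import *
c=cam("wrist")
ring(c,[(280,181),(360,181),(320,142),(320,219)],8,36)
ring(c,[(296,193),(345,193),(320,217)],43,20)
# block/nest from w10 with the pose noted then
p=r.camera_params("wrist"); c=cam("wrist",dict(tcp_rot=np.array([3.139,0,2.171]),eef_pos=np.array([511.4,400.7,189.8])))
quad(c,[(275,136),(366,137),(362,223),(277,221)],8)
quad(c,[(293,163),(349,163),(349,214),(292,214)],35)
# cork vs nest from w5
c=cam("wrist",dict(tcp_rot=np.array([3.141,-.001,-2.726]),eef_pos=np.array([736.9,-110.4,190.2])))
A=plane(c,[(277,146),(364,147)],8); B=plane(c,[(289,128),(351,132)],43); print("cork end gap (want 16)",np.linalg.norm(A.mean(0)-B.mean(0)),(B.mean(0)-A.mean(0))@np.array([np.cos(-2.73),np.sin(-2.73)]))
E
```

```text
ring [ 513.4 -431. ] res [-0.7 -0.7 -0.8 -0.8]
ring [ 513.6 -430.5] res [-0.7 -0.7 -0. ]
centre [511.5 402.3] sides [77.6 79.1 78.6 77.9] yaw of first side 0.582
centre [511.6 403.1] sides [44.5 43.3 47.6 43.3] yaw of first side 0.6
cork end gap (want 16) 18.373725786004716 18.364697596163918
```

All offsets are within about 3 mm, so I'm handing in.

```bash
python3 -c "
from rig import r
print(r.sign_off())"
```

```text
the job is handed in; nothing more can be done
None
```

The puck, tin, block and cork are each in their matching nest, within about 3 mm of centre by my last camera measurements. The weight and bottle still stand in place, and I handed the job in at about 29 s of the 112 s limit; no verdict came back.

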